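# Zero a bench comparator on a stepped guide block

### The arm

A 6-joint arm with a two-finger parallel gripper is mounted at the origin on the work surface. World frame = base frame: x ahead of the robot, y to its left, z up, the work surface at z = 0. Lengths are in mm, angles in degrees, forces in N, time in s.
With the tool pointing down it reaches from about 275 to 975 mm from the base axis. Payload 8.4 kg.
Tool frame: the origin (TCP) lies between the finger pads; the fingertips stand 8 mm ahead of it and the grasp point (between the pads) lies 11 mm behind it (arm.tip_reach is the distance from the TCP to the fingertips, in mm); z points along the fingers, y is the line along which they close (so a half turn about z gives the same grasp; the last joint's range is limited). The gripper opens to 92 mm and grips with 3 to 60 N. Pads are 20 mm wide; open, the fingers measure 128 mm over their backs; the gripper's body (75 mm by 189 mm) begins 69 mm behind the grasp point.
Start: joints at [-71.242, 20.225, 93.587, -0, 66.188, -0.138], TCP at [202.407, -591.32, 222.583] pointing down, gripper open.
Joint ranges: [-150.9, 150.9], [-52.94, 120.26], [3.33, 152.33], [-74.26, 254.26], [0, 154.13], [-172.89, 172.89]. Speed limits (degrees/s): [127.2, 127.2, 159.86, 180, 180, 180].

### API

Orientations are given as a 3x3 rotation matrix whose columns are the frame's x, y, z axes.
In Python, from bench import arm gives the robot as it stands. Calls block until the motion is done:
- arm.move_pose(position, orientation): joint-space move of the TCP to a pose.
- arm.servo_line(position, frame=None, vel=150, guard=None): straight line of the TCP; frame=None keeps the orientation; vel is the mean speed in mm/s. With guard (N) it stops when the force on the tool has changed by that much, and returns True; else False.
- arm.movej(angles): joint-space move.
- arm.gripper_to(opening, strength=None): finger opening in mm; strength is the grip in N (None keeps the last); returns when the fingers have stopped.
- arm.pause(seconds).
- arm.inverse_kinematics(position, orientation): joint angles nearest the present ones, or None.
- arm.sense(): the state.
- arm.camera(name): name is "side" or "top" or "wrist"; returns the picture (480x640x3 uint8, red, green, blue); there is no depth.
- arm.camera_model(name): a dict with "intrinsics" (3x3 intrinsics, pixels), "position" and "attitude" of the camera in the world; the wrist camera has in their place "hand_eye" (4x4, takes a point from camera to tool coordinates, whose origin is the TCP and whose axes are the flange's). Camera axes: x right, y down, z forward; pixel columns grow to the right and rows downward; lengths in mm; the calibration is good to about 2 mm. A picture is of the moment at which its call begins: read the wrist's pose just before it. camera_model takes no time and is no camera call.
A pose or a line that the arm cannot do raises arm.PlanningError and nothing moves.
- arm.sign_off(): hands the job in; it is judged then, once.
The state is a dict: "clock": time; "qpos": joint angles; "joint_vel": joint speeds; "joint_efforts": joint torques, N m; "ee_pos": TCP position; "ee_rot": TCP orientation; "ft_force": force on the tool from outside, world axes, zero at the start; "moment": the same for the moment, N m; "grip_width": finger opening in mm; "finger_force": force on a finger pad.
Only numpy, scipy, OpenCV 4.12 (cv2) and the standard library are available. Lean on these libraries where they do the work, as an engineer would, in place of code of your own. Each camera call takes 0.05 s, during which the arm holds its last target. There are 200 camera calls.

### The job

Bring the stepped aluminium guide block under the raised foot of the comparator stand, flat on the granite, so that the foot is over the centre line of its low step, about 25 mm from the free end. Then gently slide the comparator's head down its column until the foot rests on the low step and the dial needle stands between the two long tolerance marks, never driving the sprung foot hard to the end of its travel. Let go, and leave the other pieces where they are.

Things in the scene. Friction and masses are not known exactly. Their poses are not given: they have to be found in the camera images.
- gauge: Fixed grey comparator stand on the granite. Origin on the granite (z = 0) straight under the measuring foot; its +x points from the foot to the column. Base 110 x 110 x 28 high, from x = 55 to 165 mm; round steel column 26 mm thick at x = 100 mm, top 188 mm above the granite. Between the foot and the base the granite is free.
- head (a joint): Position of the comparator head on the column: 0 m = fully raised, grows downwards to 0.085. Friction holds it anywhere (about 5 N moves it down, 12 N up). A grey arm runs from the column to a round dial (60 mm across, face up, centred over the foot). The head's underside is at z = 130 mm minus the joint value, the dial face 24 mm above that.
- grip_top (a point): Centre of the flat top of the black grip block that stands on the head between dial and column, 53 mm from the foot's axis towards the column; the grip is 26 (gauge x) x 22 (gauge y) mm and stands free 40 mm above the arm. Push it down or pinch it across gauge y. It is 192 mm above the granite at head = 0 and moves with the head.
- foot: Steel measuring foot under the dial, a disc 16 mm across on an 8 mm spindle; origin at the centre of its sole, z up. It hangs 40 mm below the head's underside and is sprung: it can be pushed up 12 mm into the head (1.2 N at first, 3 N at the end).
- needle (a joint): Dial needle angle in rad: 250 rad per metre that the foot is pushed up into the head, clockwise from above, 0 = foot hanging free (needle points to the column), about 3.0 = foot at the end of its travel. The long tolerance marks on the white face are at 1.0 and 2.0 (4 and 8 mm of foot travel); short ticks every 0.5.
- part: Loose stepped aluminium guide block, 125 long (x) x 34 wide (y) mm, about 0.3 kg. Origin at the centre of its underside. The low step is 18 mm high, from x = -27.5 to +62.5; the tall end is 45 mm high and 35 mm long, from x = -62.5 to -27.5 mm.
- spot (a point): Measuring spot: on the top of the low step, 18 mm above the block's underside, on its centre line and 25 mm from its free end (part x = +37.5 mm). No mark is painted there.
- tall_end (a point): Centre of the top of the block's tall end (part x = -45, z = 45 mm), where it can be pinched across its 34 mm width or pushed.
- block: Bystander: plain steel block 60 x 30 x 30 mm without a step. Origin under its centre.
- ring: Bystander: brass ring gauge, 52 mm across, 16 mm high. Origin under its centre.
- mount: Bystander: black waisted round lens mount, 42 mm across, 50 mm high. Origin under its centre.
Not all that is in view belongs to the job. Several things look just like the part: the one meant starts farthest from the robot's base.

How it is judged (in metres and radians):
On the way:
1. the guide block's measuring spot is under the foot, the block flat on the granite, with the foot still hanging free above it (horizontal distance between spot and foot below 0.012 m and height (world z) of part below 0.004 m and angle between part's own z axis and vertical below 0.05 rad and value of joint needle below 0.2 rad and contact force between foot and part below 0.1 N), for 0.2 s.
At the end, for the whole second after the job is handed in: The block lies flat on the granite, at rest, with its measuring spot within 12 mm of the foot's axis; the foot presses on it; the needle stands between the long marks (1.0 to 2.0 rad); the head stays where it was left (horizontal distance between spot and foot below 0.012 m and height (world z) of part below 0.003 m and angle between part's own z axis and vertical below 0.04 rad and contact force between foot and part above 0.5 N and value of joint needle between 1 and 2 rad and linear speed of part below 0.01 m/s and velocity of joint head below 0.003 m/s); the robot touches nothing.
It fails at once if the foot is driven hard onto something (over 15 N), as when it is pushed to the end of its travel (contact force between foot and anything else above 15 N).
It fails at once if a bystander is moved by more than 15 mm (distance of any of block, ring, mount from where it was at the start of the episode above 0.015 m).
It also fails if it takes over 58 s, if anything falls off the work surface, if the arm or the gripper's body presses on something with over 40 N, if the wrist force passes 120 N, or if a joint passes its speed limit or range.

## Working session

There is one attempt and no reset: what is moved stays moved. The work goes in short steps, each a Python script; the robot and the scene stay as the last script left them, time stands still between calls to the robot, and variables do not carry over. Pictures are saved under pics/ and viewed, at most 10 in all, crops included, and the job is handed in when it is done.

```bash
mkdir -p pics
python3 - <<'E'
from bench import arm
import cv2
for n in("top","side"):
    cv2.imwrite(f"pics/{n}0.png",arm.camera(n)[:,:,::-1]); m=arm.camera_model(n); print(n,m)
print(arm.sense()["clock"],arm.sense()["ee_rot"],arm.camera_model("wrist"))
E
```

```text
top {'intrinsics': array([[529.11662177,   0.        , 315.82163918],
       [  0.        , 529.11662177, 241.36466895],
       [  0.        ,   0.        ,   1.        ]]), 'position': array([ 339.53222643,  -52.74617688, 1273.79641339]), 'attitude': array([[ 0.02158941, -0.99173884,  0.12644354],
       [-0.99961214, -0.01918735,  0.02018447],
       [-0.01759161, -0.12683026, -0.99176843]])}
side {'intrinsics': array([[452.59174294,   0.        , 318.517861  ],
       [  0.        , 452.59174294, 236.97657398],
       [  0.        ,   0.        ,   1.        ]]), 'position': array([ 79.15571459, 606.9217305 , 584.73577061]), 'attitude': array([[-0.84689268, -0.25818897,  0.46487767],
       [-0.53131393,  0.44680084, -0.71977394],
       [-0.02187004, -0.85656726, -0.51557175]])}
0.1 [[ 9.46107348e-01  3.23852954e-01 -3.87920656e-04]
 [ 3.23853186e-01 -9.46106600e-01  1.18931739e-03]
 [ 1.81496563e-05 -1.25085126e-03 -9.99999218e-01]] {'intrinsics': array([[337.95837309,   0.        , 327.62953452],
       [  0.        , 337.95837309, 242.78661772],
       [  0.        ,   0.        ,   1.        ]]), 'hand_eye': array([[-3.49190665e-04, -9.70047484e-01, -2.42915122e-01,
         6.77333553e+01],
       [ 9.99999932e-01, -3.67997354e-04,  3.20452112e-05,
        -1.57219001e+00],
       [-1.20477499e-04, -2.42915095e-01,  9.70047546e-01,
        -1.62241625e+02],
       [ 0.00000000e+00,  0.00000000e+00,  0.00000000e+00,
         1.00000000e+00]])}
```

View pics/top0.png

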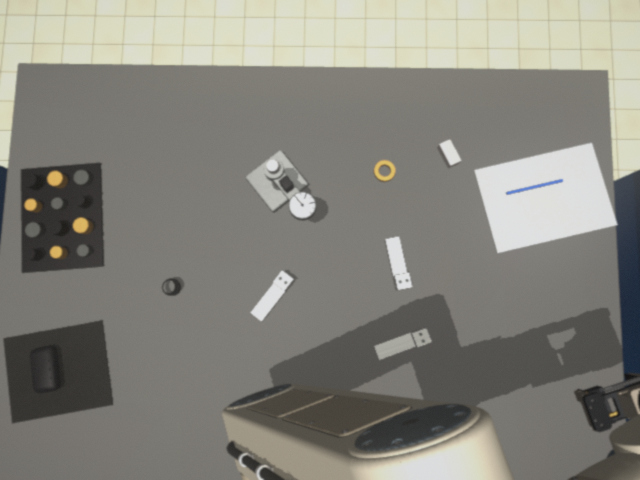

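View pics/side0.png

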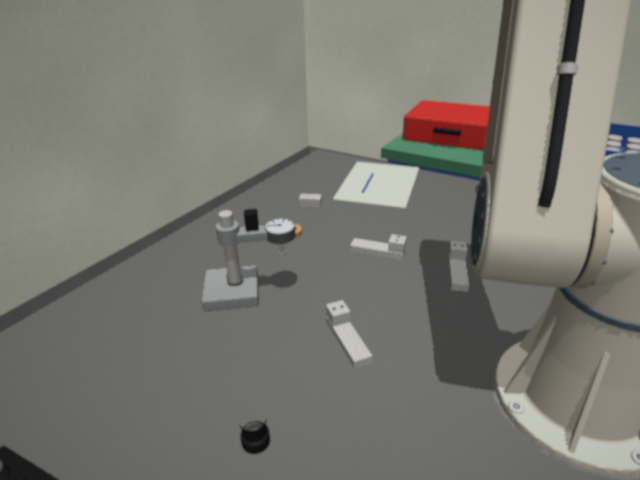

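The top view shows the gauge (dial ~(302,206), column (273,167)). There are three stepped blocks, at about (272,295), (398,263) and (403,343). Next I enlarge and localise them.

```bash
cat > h.py <<'E'
import numpy as np, cv2
from bench import arm
def ray(n,u,v,z):
    m=arm.camera_model(n); d=m["attitude"]@np.linalg.inv(m["intrinsics"])@[u,v,1]; p=m["position"]
    return (p+d*(z-p[2])/d[2])
def proj(n,P):
    m=arm.camera_model(n); q=m["intrinsics"]@(m["attitude"].T@(np.array(P,float)-m["position"])); return q[:2]/q[2]
E
python3 - <<'E'
from h import *
im=cv2.imread("pics/top0.png")
cv2.imwrite("pics/crop1.png",cv2.resize(im[140:340,235:435],(600,600),interpolation=cv2.INTER_CUBIC))
for u,v in((272,295),(398,263),(403,343)):
    p=ray("top",u,v,20);print(p,np.hypot(*p[:2]))
E
```

```text
[369.68481099  73.52203608  20.        ] 376.92485891137795
[ 451.46223581 -223.13060703   20.        ] 503.59251201543026
[ 265.09718376 -235.08815726   20.        ] 354.3204178745723
```

View pics/crop1.png

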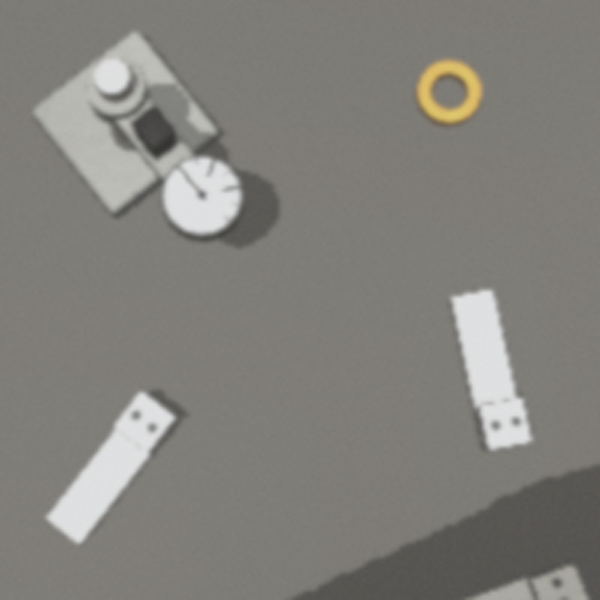

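The crop shows the part on the right: free-end corners (451,297),(493,290) and tall-end corners (487,449),(532,440). It also gives the dial centre (202,195), column top (112,77), grip (154,131) and base corners (135,32),(34,111),(116,214),(220,131).

Run:
```python
from h import *
c=lambda x,y,z: ray("top",235+(x+.5)/3-.5,140+(y+.5)/3-.5,z)[:2]
P=dict(dial=c(202,195,154),col=c(112,77,188),grip=c(154,131,192),f1=c(451,297,18),f2=c(493,290,18),t1=c(487,449,45),t2=c(532,440,45))
for k,v in P.items(): print(k,v.round(1))
B=np.array([c(*q,28) for q in((135,32),(34,111),(116,214),(220,131))]);print(B.round(1),B.mean(0))
d=P['col']-P['dial'];print("col-dial",np.hypot(*d),np.degrees(np.arctan2(*d[::-1])))
for e in(B[0]-B[3],B[1]-B[2]):print(np.hypot(*e),np.degrees(np.arctan2(*e[::-1])))
e=B.mean(0)-P['dial'];print("base-dial",np.hypot(*e),np.degrees(np.arctan2(*e[::-1])))
F=(P['f1']+P['f2'])/2;T=(P['t1']+P['t2'])/2;x=F-T;print("part",(F+T)/2,np.hypot(*x),np.degrees(np.arctan2(*x[::-1])))
```

```text
dial [561.4   1.5]
col [637.9  65.4]
grip [598.7  34.3]
f1 [ 509.3 -192.3]
f2 [ 515.6 -225.7]
t1 [ 388.2 -217.5]
t2 [ 395.8 -252.1]
[[719.7  65.3]
 [652.7 144.8]
 [569.7  75.9]
 [638.9  -5.5]] [645.24013224  70.13297052]
col-dial 99.6618599936405 39.81572469079326
107.42755042992152 41.231925092979154
107.87760729389264 39.6611376745676
base-dial 108.33017082010656 39.28826709758596
part [ 452.24251521 -221.90079914] 123.1829789051439 12.101188996480058
```

```bash
cat >> h.py <<'E'
G=np.radians(40); gx=np.array([np.cos(G),np.sin(G)]); FOOT=np.array([561.4,1.7])
def R(a):
    c,s=np.cos(a),np.sin(a); return np.array([[c,s,0],[s,-c,0],[0,0,-1.]])
E
python3 - <<'E'
from h import *
print("foot side px",proj("side",[*FOOT,90]))
a=np.radians(12.1); px=np.array([np.cos(a),np.sin(a)]); T=np.array([452.2,-221.9])-45*px
arm.move_pose([*T,110],R(a+np.pi)); print(arm.sense()["qpos"])
arm.servo_line([*T,19],vel=80,guard=15)
arm.gripper_to(20,40); s=arm.sense(); print(s["grip_width"],s["finger_force"],s["clock"],s["ee_pos"])
arm.servo_line([*T,31],vel=60)
E2=FOOT-82.5*gx
print(arm.servo_line([*E2,31],R(G+np.pi),vel=80))
arm.pause(.3); s=arm.sense(); print(s["grip_width"],s["ft_force"],s["clock"],s["ee_pos"])
for n in("top","side"): cv2.imwrite(f"pics/{n}1.png",arm.camera(n)[:,:,::-1])
im=np.hstack([cv2.resize(cv2.imread("pics/top1.png")[150:310,220:353],(400,480)),cv2.resize(cv2.imread("pics/side1.png")[200:360,200:333],(400,480))])
cv2.imwrite("pics/both1.png",im)
E
```

```text
foot side px [280.90745377 251.24906209]
[-2.97570403e+01  1.51801761e+01  1.17969643e+02 -1.06328675e-03
  4.68261911e+01 -1.31783870e+02]
33.644330340936335 39.980229288339615 4.2667 [ 408.14506072 -231.26145231   18.99411717]
False
33.73477593960156 [-0.32930278  0.13952733 -3.37159245] 7.5833 [498.17355504 -51.39699416  30.99755327]
```

View pics/both1.png

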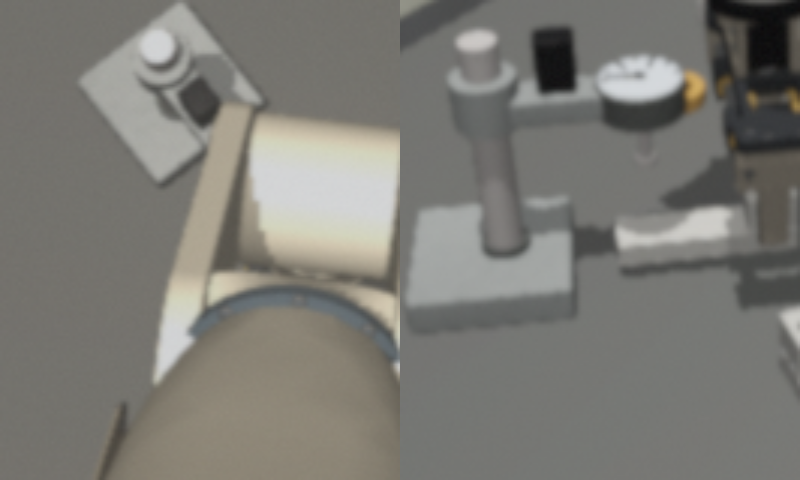

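The side crop shows the block held level with its step under the hanging foot. The foot is at crop (645,158), which is px (281.7,252.7) and agrees with my estimate. Now I lower and release the block, then back off and look.

Run:
```python
from h import *
E2=FOOT-82.5*gx
print(arm.servo_line([*E2,18.5],vel=25,guard=6),arm.sense()["ee_pos"])
arm.gripper_to(70); arm.pause(.3)
p=E2-5*gx
arm.servo_line([*E2,75],vel=100)
b=E2-120*gx
arm.servo_line([*b,160],vel=150)
arm.servo_line([*b,300],vel=200)
print(arm.sense()["clock"])
for n in("top","side"): cv2.imwrite(f"pics/{n}2.png",arm.camera(n)[:,:,::-1])
t=cv2.imread("pics/top2.png")[150:310,220:353]; s=cv2.imread("pics/side2.png")[200:333,200:311]
cv2.imwrite("pics/both2.png",np.hstack([cv2.resize(t,(399,480)),cv2.resize(s,(400,480),interpolation=cv2.INTER_CUBIC)]))
c=lambda P:((proj("side",P)-200)*[400/111,480/133]+[399,0]).round()
for q in(-17,17):
  for z in (18,0):
    print("free",q,z,c([*(FOOT+25*gx+q*np.array([-gx[1],gx[0]])),z]))
  print("tall back",q,c([*(FOOT-100*gx+q*np.array([-gx[1],gx[0]])),45]))
print(c([*FOOT,90]))
```

```text
True [497.98598353 -51.29719434  18.9711966 ]
11.8583
free -17 18 [654. 276.]
free -17 0 [657. 301.]
tall back -17 [863. 218.]
free 17 18 [657. 311.]
free 17 0 [659. 336.]
tall back 17 [872. 251.]
[691. 185.]
```

View pics/both2.png

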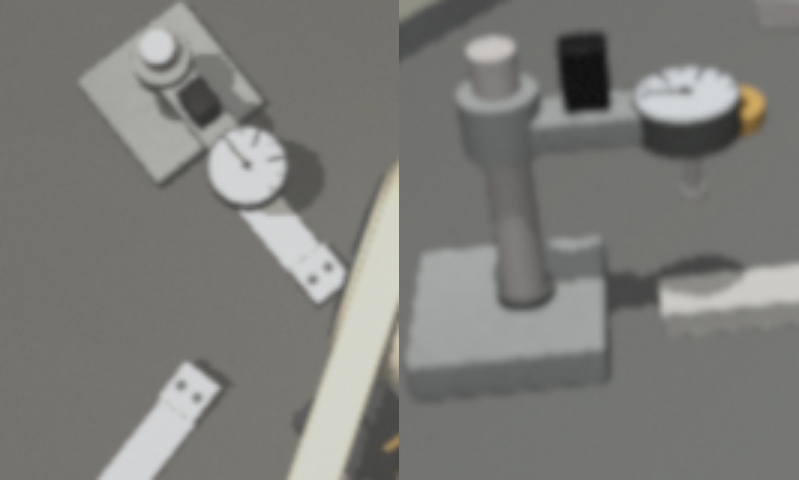

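The block lies flat under the hanging foot, free end at crop (660,281)-(663,313), about 2 mm from prediction. Now I push the head down by the grip.

Run:
```python
from h import *
g=np.array([600.7,35.2]); Rr=R(G+np.pi)
arm.gripper_to(0,20)
arm.move_pose([*g,240],Rr)
arm.servo_line([*g,204],vel=60)
f0=arm.sense()["ft_force"][2]
for z in (190,140,131,122):
    r=arm.servo_line([*g,z],vel=25,guard=14); s=arm.sense()
    print(z,r,s["ee_pos"].round(2),s["ft_force"].round(1)-[0,0,f0],s["clock"])
    if r: break
cv2.imwrite("pics/side3.png",arm.camera("side")[:,:,::-1])
if not r:
    arm.servo_line([*g,230],vel=100)
    arm.servo_line([*(FOOT-250*gx),260],vel=200)
    cv2.imwrite("pics/top3.png",arm.camera("top")[:,:,::-1])
    cv2.imwrite("pics/side3.png",arm.camera("side")[:,:,::-1])
t=cv2.imread("pics/top3.png")[180:240,270:336]; s=cv2.imread("pics/side3.png")[200:333,200:311]
cv2.imwrite("pics/both3.png",np.hstack([cv2.resize(t,(400,480),interpolation=cv2.INTER_CUBIC) if t is not None else s,cv2.resize(s,(400,480),interpolation=cv2.INTER_CUBIC)]))
```

```text
190 False [600.62  35.16 189.82] [0.4        0.5        1.28755847] 15.5083
140 False [600.61  35.19 139.96] [-1.6        -0.4         2.98755847] 17.6583
131 False [600.85  35.21 130.78] [-0.8        -0.4         0.08755847] 18.1667
122 False [600.99  35.19 121.99] [0.1        0.         1.38755847] 18.675
```

View pics/both3.png

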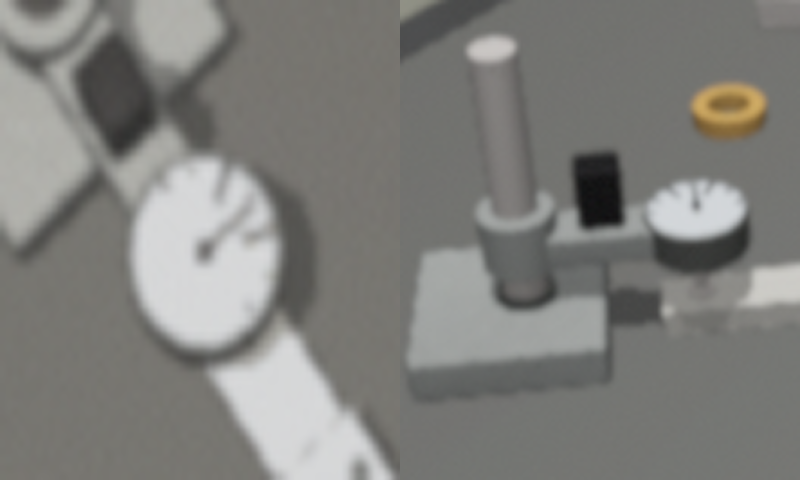

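The needle runs from (205,250) to (250,205), midway between the long marks at (228,180) and (258,235). The foot rests on the low step and the arm is clear.

```bash
python3 -c "
from bench import arm
print(arm.sense()['clock'],arm.sign_off())"
```

```text
the job is handed in; nothing more can be done
21.725 None
```

I handed the job in at 21.7 s: the guide block is flat under the foot about 2 mm from the planned spot, the needle stands midway between the long marks, the arm is clear and the bystanders were not touched; no verdict came back.

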